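Load three tea cups and hold the carrying tray level

ROBOT

A 7-joint arm with a two-finger parallel gripper is mounted at the origin on the work surface. World frame = base frame: x ahead of the robot, y to its left, z up, the work surface at z = 0. Lengths are in mm, angles in rad, forces in N, time in s.
With the tool pointing down it reaches from about 425 to 925 mm from the base axis. Payload 6.8 kg.
Tool frame: the origin (TCP) lies midway between the tips of the shut fingers; the grasp point (between the pads) lies 19 mm behind it (r.grasp_offset is the distance from the TCP to the grasp point, in mm); x points along the fingers, z is the direction in which the jaws open and shut, and the axes are right-handed (so a half turn about x gives the same grasp; the last joint's range is limited). The gripper opens to 85 mm and grips with 20 to 120 N. Pads are 22 mm wide; open, the fingers measure 114 mm over their backs; the gripper's body (76 mm by 85 mm) begins 54 mm behind the grasp point. The pads swing forward as they close: fully open they stand 13 mm farther back than shut.
Start: joints at [-1.244, 0.477, 0.022, 1.555, -0.011, 1.109, -0.083], TCP at [284.328, 612.213, 231.308] pointing down, gripper open.
Joint ranges: [-2.96, 2.96], [-0.34, 2.1], [-1.41, 1.46], [0.24, 2.44], [-1.37, 4.51], [0.17, 1.92], [-2.96, 2.96]. Speed limits (rad/s): [2.39, 2.39, 3.14, 3.14, 3.14, 3.14, 3.14].

INTERFACE

Orientations are given as a rotation vector (axis times angle).
In Python, from bench import sensors, vision, r gives the robot as it stands.
- The arm moves only by the shell command python3 -m handwheel 'ROWS' [FORCE]. ROWS is JSON, one flat list of numbers, 7 for each row, row after row: the shift along the tool's x, y, z in cm, then the turn, a rotation vector about the tool's x, y, z in units of 6 degrees (1.0 is 6 degrees), then the opening, from 0 (shut) to 1 (fully open). In form: [tx, ty, tz, ax, ay, az, jaw, tx, ty, tz, ax, ay, az, jaw, ...]. A call has 1 to 12 rows; each row shifts and turns the commanded pose from where the row before left it, along the tool's axes as they then stand; what a row does not reach is not made up. A row lasts 1/12 s, in which the tool goes at most 41.7 mm and 7.16 degrees, less where a joint would pass 70% of its speed; a pose out of reach is approached as far as the arm can. A call with a gripper value outside its range is refused whole. The fingers move at their own pace and stop on an object; FORCE is the grip in N (left out, the last holds). Time passes only in rows, so rows that do not move let the fingers close. It gives the time, the measured TCP pose, the force and the opening at its end, in the units of the state.
- sensors.sense(): the state, without advancing time (a new reading comes with each control period).
- vision.snapshot(name): name is "scene" or "side" or "wrist"; returns a dict with "img" (400x640x3 uint8, red, green, blue), "fovy" (degrees; the focal length in pixels is half the picture's height over the tangent of half this angle, whatever the lens; pixels are square), "cx", "cy" (the principal point, pixels), "world_from_camera" (4x4, takes a point from camera to world coordinates); the wrist camera has in their place "tool_from_camera" (4x4, takes a point from camera to tool coordinates, whose origin is the TCP and whose axes are the tool frame's). Camera axes: x right, y down, z forward; pixel columns grow to the right and rows downward; lengths in mm; the calibration is good to about 2 mm. A picture is of the moment at which its call begins: read the wrist's pose just before it. There is no depth.
- r.job_done(): hands the job in, once; it reports no verdict.
The state is a dict: "time_s": time; "joint_pos": joint angles; "dq": joint speeds; "joint_torque": joint torques, N m; "ee_pos": TCP position; "ee_rot": TCP orientation; "force": force on the tool from outside, world axes, zero at the start; "torque": the same for the moment, N m; "grip_width": finger opening in mm.
Only numpy, scipy, OpenCV 4.12 (cv2) and the standard library are available. Lean on these libraries where they do the work, as an engineer would, in place of code of your own. Each camera call takes 0.05 s, during which the arm holds its last target.

TASK

Stand exactly three of the five tea cups upright in the wooden carrying tray, setting each down gently, and leave the other two standing where they are on the cardboard and everything else alone. Then take the tray by the middle of its bar handle, lift it at least 10 cm clear of the table without tipping it, and keep it there, level and still: the job finishes with the robot still holding the tray up.

Things in the scene. Friction and masses are not known exactly. Their poses are not given: they have to be found in the camera images.
- carrier: Open plywood carrying tray, loose, about 0.45 kg: 280 mm long (its x) x 216 mm wide (y), walls 50 mm high, 8 mm thick, floor 8 mm thick. A straight bar handle runs along its x over the middle, from end upright (26 mm wide) to end upright, leaving an open bay 264 mm long and about 90 mm wide on either side. Origin: centre of the underside; z up.
- carrier_handle (a point): Middle of the tray's wooden bar handle, 93 mm above the tray's underside; the bar is 264 mm long (tray's x), 20 mm wide (tray's y) and 24 mm tall, its top 105 mm and its underside 81 mm above the tray's underside. Axes as the tray.
- sheet: Flat brown corrugated board, 270 mm (its x) x 240 mm (y) x 5 mm, fixed to the table; the cups start on it, one near each corner (about 75 mm in x and 68 mm in y from its middle) and one near the middle. Tray and board lie on opposite sides of the table's middle line, either way round. Origin: centre of the underside.
- cup0: One of five identical small white porcelain tea cups without handle, blue sprigs painted round, straight-sided, 50 mm outside diameter (foot narrows to 36 mm in the lowest 8 mm), 58 mm tall, 4 mm wall, open upward, about 90 g. Origin: centre of the underside; z towards its mouth.
- cup1: One of five identical small white porcelain tea cups without handle, blue sprigs painted round, straight-sided, 50 mm outside diameter (foot narrows to 36 mm in the lowest 8 mm), 58 mm tall, 4 mm wall, open upward, about 90 g. Origin: centre of the underside; z towards its mouth.
- cup2: One of five identical small white porcelain tea cups without handle, blue sprigs painted round, straight-sided, 50 mm outside diameter (foot narrows to 36 mm in the lowest 8 mm), 58 mm tall, 4 mm wall, open upward, about 90 g. Origin: centre of the underside; z towards its mouth.
- cup3: One of five identical small white porcelain tea cups without handle, blue sprigs painted round, straight-sided, 50 mm outside diameter (foot narrows to 36 mm in the lowest 8 mm), 58 mm tall, 4 mm wall, open upward, about 90 g. Origin: centre of the underside; z towards its mouth.
- cup4: One of five identical small white porcelain tea cups without handle, blue sprigs painted round, straight-sided, 50 mm outside diameter (foot narrows to 36 mm in the lowest 8 mm), 58 mm tall, 4 mm wall, open upward, about 90 g. Origin: centre of the underside; z towards its mouth.
- book: Bystander: closed green hardback, 110 x 150 x 34 mm, lying flat. Origin: centre of the underside.
- tape: Bystander: roll of clear packing tape lying flat, 100 mm outside diameter, 48 mm tall. Origin: centre of the underside.
- woodbox: Bystander: small dark wooden box with closed lid, 94 x 124 x 59 mm. Origin: centre of the underside.
Things that resemble listed ones, but are neither listed nor needed, are in the scene too. Leave any black or red look-alike of the cup3 alone.

How it is judged (in metres and radians):
On the way, in this order (a step that is already met when the one before it is completed fails the run):
1. exactly three cups stand in the tray, let go, while the tray is still on the table (((x of cup0 in the frame of carrier between -0.132 and 0.132 m and y of cup0 in the frame of carrier between -0.1 and 0.1 m and z of cup0 in the frame of carrier between -0.01 and 0.03 m and angle between cup0's own z axis and vertical below 0.2 rad) or (distance of cup0 from where it was at the start of the episode below 0.04 m and angle between cup0's own z axis and vertical below 0.2 rad)) and ((x of cup1 in the frame of carrier between -0.132 and 0.132 m and y of cup1 in the frame of carrier between -0.1 and 0.1 m and z of cup1 in the frame of carrier between -0.01 and 0.03 m and angle between cup1's own z axis and vertical below 0.2 rad) or (distance of cup1 from where it was at the start of the episode below 0.04 m and angle between cup1's own z axis and vertical below 0.2 rad)) and ((x of cup2 in the frame of carrier between -0.132 and 0.132 m and y of cup2 in the frame of carrier between -0.1 and 0.1 m and z of cup2 in the frame of carrier between -0.01 and 0.03 m and angle between cup2's own z axis and vertical below 0.2 rad) or (distance of cup2 from where it was at the start of the episode below 0.04 m and angle between cup2's own z axis and vertical below 0.2 rad)) and ((x of cup3 in the frame of carrier between -0.132 and 0.132 m and y of cup3 in the frame of carrier between -0.1 and 0.1 m and z of cup3 in the frame of carrier between -0.01 and 0.03 m and angle between cup3's own z axis and vertical below 0.2 rad) or (distance of cup3 from where it was at the start of the episode below 0.04 m and angle between cup3's own z axis and vertical below 0.2 rad)) and ((x of cup4 in the frame of carrier between -0.132 and 0.132 m and y of cup4 in the frame of carrier between -0.1 and 0.1 m and z of cup4 in the frame of carrier between -0.01 and 0.03 m and angle between cup4's own z axis and vertical below 0.2 rad) or (distance of cup4 from where it was at the start of the episode below 0.04 m and angle between cup4's own z axis and vertical below 0.2 rad)) and ((distance of each of cup0, cup1 from where it was at the start of the episode below 0.04 m and distance of each of cup2, cup3, cup4 from where it was at the start of the episode above 0.04 m) or (distance of each of cup0, cup2 from where it was at the start of the episode below 0.04 m and distance of each of cup1, cup3, cup4 from where it was at the start of the episode above 0.04 m) or (distance of each of cup0, cup3 from where it was at the start of the episode below 0.04 m and distance of each of cup1, cup2, cup4 from where it was at the start of the episode above 0.04 m) or (distance of each of cup0, cup4 from where it was at the start of the episode below 0.04 m and distance of each of cup1, cup2, cup3 from where it was at the start of the episode above 0.04 m) or (distance of each of cup0, cup3, cup4 from where it was at the start of the episode above 0.04 m and distance of each of cup1, cup2 from where it was at the start of the episode below 0.04 m) or (distance of each of cup0, cup2, cup4 from where it was at the start of the episode above 0.04 m and distance of each of cup1, cup3 from where it was at the start of the episode below 0.04 m) or (distance of each of cup0, cup2, cup3 from where it was at the start of the episode above 0.04 m and distance of each of cup1, cup4 from where it was at the start of the episode below 0.04 m) or (distance of each of cup0, cup1, cup4 from where it was at the start of the episode above 0.04 m and distance of each of cup2, cup3 from where it was at the start of the episode below 0.04 m) or (distance of each of cup0, cup1, cup3 from where it was at the start of the episode above 0.04 m and distance of each of cup2, cup4 from where it was at the start of the episode below 0.04 m) or (distance of each of cup0, cup1, cup2 from where it was at the start of the episode above 0.04 m and distance of each of cup3, cup4 from where it was at the start of the episode below 0.04 m)) and height (world z) of carrier below 0.01 m and contact force between the fingers and cup0 below 0.1 N and contact force between the fingers and cup1 below 0.1 N and contact force between the fingers and cup2 below 0.1 N and contact force between the fingers and cup3 below 0.1 N and contact force between the fingers and cup4 below 0.1 N), for 0.2 s.
2. the tray with its three cups is held up level by its handle (((x of cup0 in the frame of carrier between -0.132 and 0.132 m and y of cup0 in the frame of carrier between -0.1 and 0.1 m and z of cup0 in the frame of carrier between -0.01 and 0.03 m and angle between cup0's own z axis and vertical below 0.2 rad) or (distance of cup0 from where it was at the start of the episode below 0.04 m and angle between cup0's own z axis and vertical below 0.2 rad)) and ((x of cup1 in the frame of carrier between -0.132 and 0.132 m and y of cup1 in the frame of carrier between -0.1 and 0.1 m and z of cup1 in the frame of carrier between -0.01 and 0.03 m and angle between cup1's own z axis and vertical below 0.2 rad) or (distance of cup1 from where it was at the start of the episode below 0.04 m and angle between cup1's own z axis and vertical below 0.2 rad)) and ((x of cup2 in the frame of carrier between -0.132 and 0.132 m and y of cup2 in the frame of carrier between -0.1 and 0.1 m and z of cup2 in the frame of carrier between -0.01 and 0.03 m and angle between cup2's own z axis and vertical below 0.2 rad) or (distance of cup2 from where it was at the start of the episode below 0.04 m and angle between cup2's own z axis and vertical below 0.2 rad)) and ((x of cup3 in the frame of carrier between -0.132 and 0.132 m and y of cup3 in the frame of carrier between -0.1 and 0.1 m and z of cup3 in the frame of carrier between -0.01 and 0.03 m and angle between cup3's own z axis and vertical below 0.2 rad) or (distance of cup3 from where it was at the start of the episode below 0.04 m and angle between cup3's own z axis and vertical below 0.2 rad)) and ((x of cup4 in the frame of carrier between -0.132 and 0.132 m and y of cup4 in the frame of carrier between -0.1 and 0.1 m and z of cup4 in the frame of carrier between -0.01 and 0.03 m and angle between cup4's own z axis and vertical below 0.2 rad) or (distance of cup4 from where it was at the start of the episode below 0.04 m and angle between cup4's own z axis and vertical below 0.2 rad)) and ((distance of each of cup0, cup1 from where it was at the start of the episode below 0.04 m and distance of each of cup2, cup3, cup4 from where it was at the start of the episode above 0.04 m) or (distance of each of cup0, cup2 from where it was at the start of the episode below 0.04 m and distance of each of cup1, cup3, cup4 from where it was at the start of the episode above 0.04 m) or (distance of each of cup0, cup3 from where it was at the start of the episode below 0.04 m and distance of each of cup1, cup2, cup4 from where it was at the start of the episode above 0.04 m) or (distance of each of cup0, cup4 from where it was at the start of the episode below 0.04 m and distance of each of cup1, cup2, cup3 from where it was at the start of the episode above 0.04 m) or (distance of each of cup0, cup3, cup4 from where it was at the start of the episode above 0.04 m and distance of each of cup1, cup2 from where it was at the start of the episode below 0.04 m) or (distance of each of cup0, cup2, cup4 from where it was at the start of the episode above 0.04 m and distance of each of cup1, cup3 from where it was at the start of the episode below 0.04 m) or (distance of each of cup0, cup2, cup3 from where it was at the start of the episode above 0.04 m and distance of each of cup1, cup4 from where it was at the start of the episode below 0.04 m) or (distance of each of cup0, cup1, cup4 from where it was at the start of the episode above 0.04 m and distance of each of cup2, cup3 from where it was at the start of the episode below 0.04 m) or (distance of each of cup0, cup1, cup3 from where it was at the start of the episode above 0.04 m and distance of each of cup2, cup4 from where it was at the start of the episode below 0.04 m) or (distance of each of cup0, cup1, cup2 from where it was at the start of the episode above 0.04 m and distance of each of cup3, cup4 from where it was at the start of the episode below 0.04 m)) and height (world z) of carrier above 0.09 m and angle between carrier's own z axis and vertical below 0.1 rad and contact force between the fingers and carrier above 2 N and distance between the grasp point and carrier_handle below 0.08 m), for 0.3 s.
At the end, for the whole second after the job is handed in: Exactly three cups upright (0.2 rad) on the tray floor, two upright within 40 mm of their start; tray over 90 mm up, level within 0.1 rad, under 0.03 m/s and 0.15 rad/s, gripped by the fingers (over 2 N) within 80 mm of its handle's middle, carried by nothing else (all of step 2 and linear speed of carrier below 0.03 m/s and angular speed of carrier below 0.15 rad/s and contact force between carrier and book below 0.3 N and contact force between carrier and tape below 0.3 N and contact force between carrier and woodbox below 0.3 N and contact force between carrier and sheet below 0.3 N); the arm keeps its last pose, push and grip.
It fails at once if a cup is dropped, thrown or knocked over (falls freely by more than about 25 mm, or moves that fast untouched by the fingers) (height (world z) of carrier below 0.03 m and ((linear speed of cup0 above 0.7 m/s and contact force between the fingers and cup0 below 0.05 N) or (linear speed of cup1 above 0.7 m/s and contact force between the fingers and cup1 below 0.05 N) or (linear speed of cup2 above 0.7 m/s and contact force between the fingers and cup2 below 0.05 N) or (linear speed of cup3 above 0.7 m/s and contact force between the fingers and cup3 below 0.05 N) or (linear speed of cup4 above 0.7 m/s and contact force between the fingers and cup4 below 0.05 N))).
It fails at once if the tray is tipped by more than about 20 degrees (angle between carrier's own z axis and vertical above 0.35 rad).
It fails at once if the book, the tape roll or the wooden box is moved by more than 30 mm (distance of any of book, tape, woodbox from where it was at the start of the episode above 0.03 m).
It also fails if it takes over 72 s, if anything falls off the work surface, if the arm or the gripper's body presses on something with over 40 N, if the wrist force passes 120 N, or if a joint passes its speed limit or range.

## Working session

There is one attempt and no reset: what is moved stays moved. The work goes in short steps, Python scripts to look and compute and a shell command to move; the robot and the scene stay as the last step left them, time stands still between calls to the robot, and variables do not carry over. Pictures are saved under pics/ and viewed, and the job is handed in when it is done.

```bash
ls; mkdir -p pics; python3 - <<'E'
from bench import sensors, vision, r
import cv2, numpy as np
s=sensors.sense()
for k in ("time_s","ee_pos","ee_rot","force","grip_width"): print(k,s[k])
print(r.grasp_offset)
for n in ("scene","side","wrist"):
    v=vision.snapshot(n); cv2.imwrite(f"pics/{n}0.png",v["img"][:,:,::-1])
    print(n,v["fovy"],v["cx"],v["cy"]); print(np.round(v.get("world_from_camera",v.get("tool_from_camera")),3).tolist())
E
```

```text
pics
time_s 0.0
ee_pos [284.09942542 611.64045549 230.32787323]
ee_rot [-0.88435789  1.38556471  0.88253703]
force [-0.75746932 -0.3079859   0.87639733]
grip_width 85.03343558478464
18.700000000000003
scene 49.56886185604607 318.3472373474521 197.0416925130129
[[0.608, 0.484, -0.63, 1315.18], [0.794, -0.364, 0.487, -608.608], [0.006, -0.796, -0.605, 812.939], [0.0, 0.0, 0.0, 1.0]]
side 45.557534287398745 309.5370848116477 201.8710169854188
[[0.819, -0.378, 0.432, -5.214], [-0.574, -0.528, 0.626, -816.218], [-0.009, -0.761, -0.649, 939.625], [0.0, 0.0, 0.0, 1.0]]
wrist 67.15495858279998 314.79530163384607 199.4542307680691
[[-0.001, -0.262, 0.965, -142.331], [-0.001, -0.965, -0.262, 66.683], [1.0, -0.002, 0.0, -0.83], [0.0, 0.0, 0.0, 1.0]]
```

View pics/scene0.png

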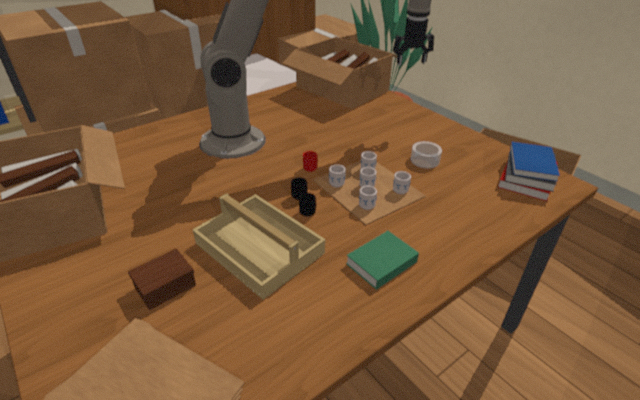

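View pics/side0.png

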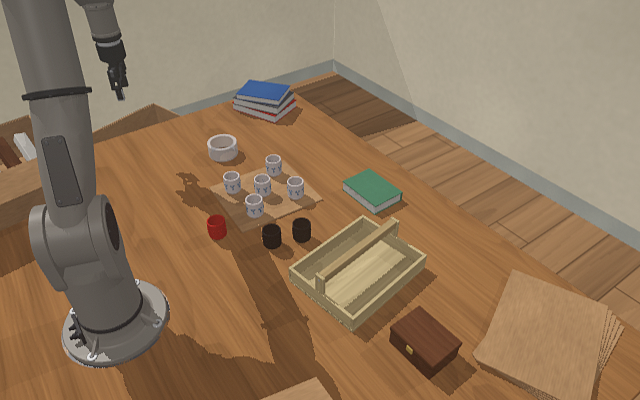

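View pics/wrist0.png

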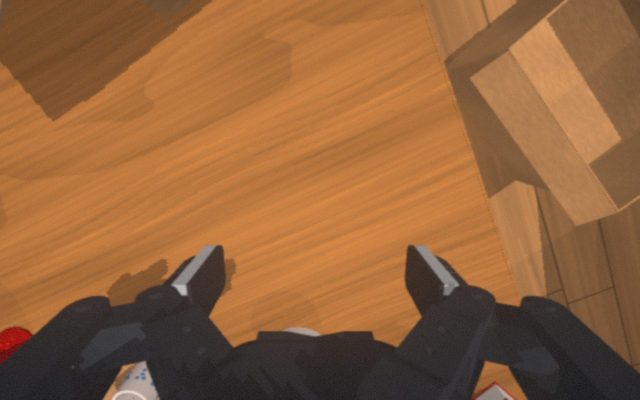

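Scene view: there are five white sprigged cups on the board at about (369,160), (337,176), (368,178), (401,182) and (368,197). The look-alikes are two black cups at (299,187) and (307,204), and a red cup at (310,160). The tape is at (426,154), the tray at (259,243), the book at (383,259) and the wooden box at (162,278). Next I'll look at enlarged crops.

```bash
python3 - <<'E'
import cv2
def crop(n,x0,y0,w,h,k):
    im=cv2.imread(f"pics/{n}0.png")[y0:y0+h,x0:x0+w]
    return cv2.resize(im,None,fx=k,fy=k,interpolation=cv2.INTER_CUBIC)
cv2.imwrite("pics/c_sc_cups.png",crop("scene",290,130,160,100,5))
cv2.imwrite("pics/c_si_cups.png",crop("side",200,130,160,115,5))
cv2.imwrite("pics/c_sc_tray.png",crop("scene",185,185,150,115,5))
cv2.imwrite("pics/c_si_tray.png",crop("side",280,205,155,130,5))
E
```

```text
(no output)
```

View pics/c_sc_cups.png

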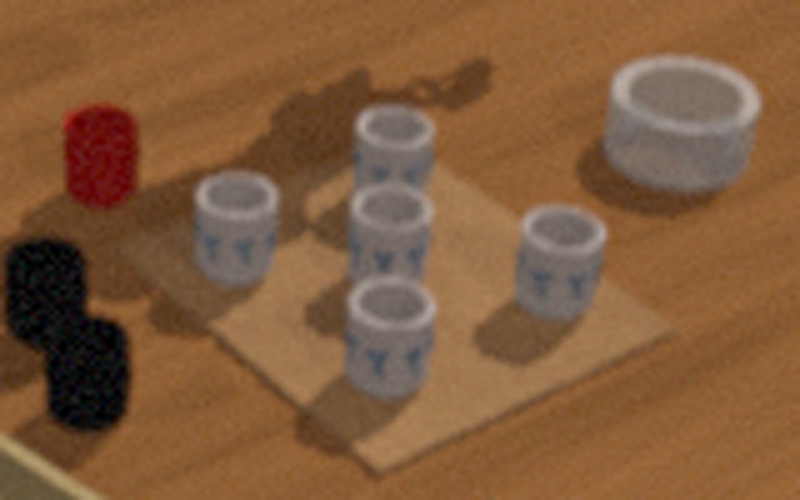

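View pics/c_si_cups.png

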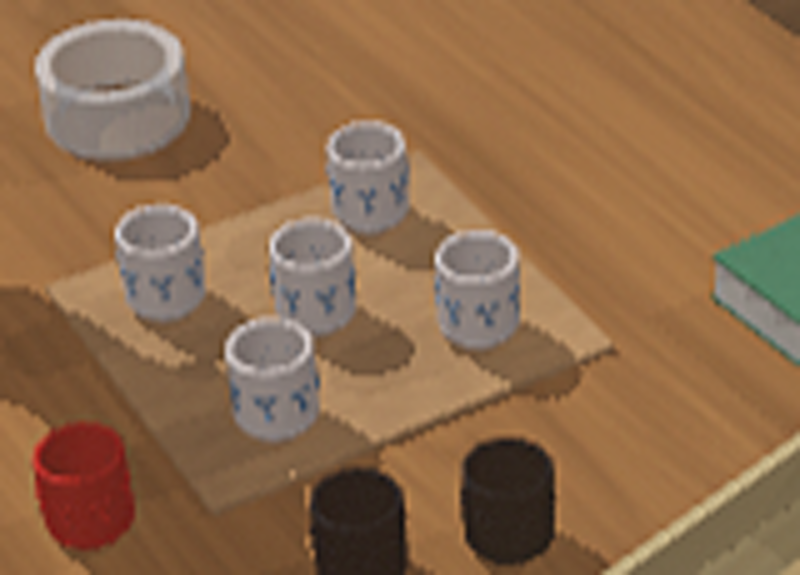

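View pics/c_sc_tray.png

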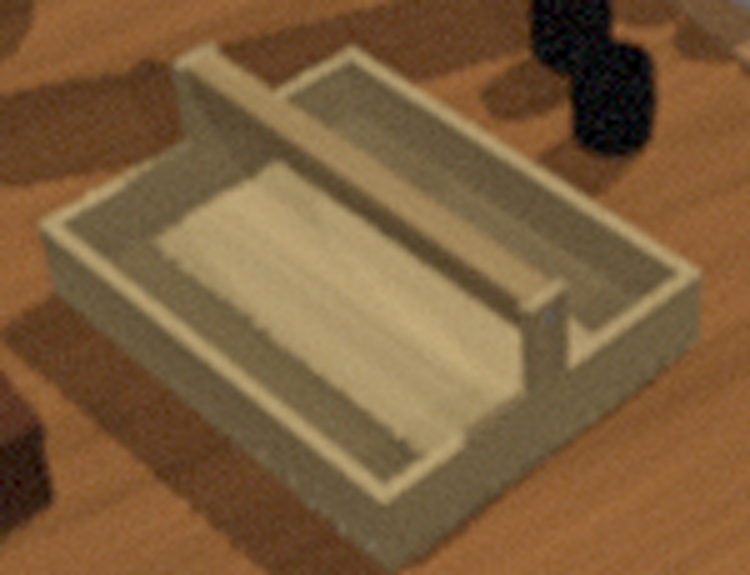

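View pics/c_si_tray.png

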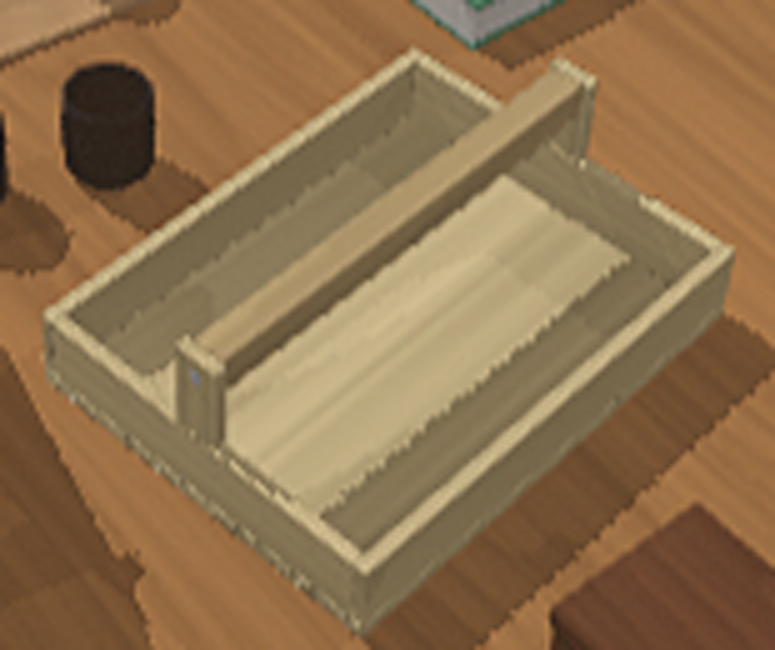

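```bash
cat > h.py <<'E'
import numpy as np
from bench import sensors, vision, r
from scipy.spatial.transform import Rotation as R
def ray(v,px,T=None):
    f=v["img"].shape[0]/2/np.tan(np.radians(v["fovy"]/2))
    T=v["world_from_camera"] if T is None else T
    T=np.array(T); d=T[:3,:3]@np.array([(px[0]-v["cx"])/f,(px[1]-v["cy"])/f,1.0]); return T[:3,3],d
def onplane(v,px,z,T=None):
    o,d=ray(v,px,T); return o+d*(z-o[2])/d[2]
def proj(v,p,T=None):
    f=v["img"].shape[0]/2/np.tan(np.radians(v["fovy"]/2))
    T=np.linalg.inv(np.array(v["world_from_camera"] if T is None else T)); q=T[:3,:3]@p+T[:3,3]
    return q[:2]/q[2]*f+np.array([v["cx"],v["cy"]])
def un(p,off,k=5): return [(p[0]+.5)/k-.5+off[0],(p[1]+.5)/k-.5+off[1]]
def tool():
    s=sensors.sense(); return np.array(s["ee_pos"]),R.from_rotvec(s["ee_rot"]).as_matrix(),s
def wristT(v):
    p,M,s=tool(); T=np.eye(4);T[:3,:3]=M;T[:3,3]=p; return T@np.array(v["tool_from_camera"])
def togo(target,yaw_z=None):
    """shift in tool axes (cm) to bring TCP to target (mm)"""
    p,M,s=tool(); return M.T@(np.array(target)-p)/10
E
python3 - <<'E'
from h import *
vs=vision.snapshot("scene"); vd=vision.snapshot("side")
sc=[(395,128),(237,195),(391,209),(563,229),(391,303)]
sd=[(368,147),(159,231),(311,245),(477,257),(272,345)]
print("scene");[print(np.round(onplane(vs,un(p,(290,130)),63),1)) for p in sc]
print("side");[print(np.round(onplane(vd,un(p,(200,130)),63),1)) for p in sd]
A=np.array([onplane(vs,un(p,(185,185)),50) for p in [(45,225),(350,50),(697,272),(385,497)]])
B=np.array([onplane(vd,un(p,(280,205)),50) for p in [(363,567),(50,315),(415,55),(732,252)]])
print(np.round(A,1),A.mean(0)); print(np.round(B,1),B.mean(0))
for C in (A,B):
    d=(C[2]+C[3]-C[0]-C[1]) ; print(np.degrees(np.arctan2(d[1],d[0])),np.linalg.norm(d)/2)
    d=(C[1]+C[2]-C[0]-C[3]) ; print(np.degrees(np.arctan2(d[1],d[0])),np.linalg.norm(d)/2)
print("handle ends z105")
H=[onplane(vs,un(p,(185,185)),105) for p in [(195,55),(546,297)]]
G=[onplane(vd,un(p,(280,205)),105) for p in [(200,348),(574,72)]]
print(np.round(H,1),np.mean(H,0),np.round(G,1),np.mean(G,0))
print("misc z40: black", [np.round(onplane(vd,p,55),0) for p in [(271,230),(301,224),(216,222)]])
print("box",[np.round(onplane(vd,p,59),0) for p in [(391,338),(431,373),(460,344),(420,309)]])
print("book",[np.round(onplane(vd,p,34),0) for p in [(343,184),(376,206),(402,187),(366,170)]], "tape",np.round(onplane(vd,(222,143),48),0))
p,M,s=tool(); print(M.round(3))
E
```

```text
scene
[454.2 263.5  63. ]
[453.4 130.1  63. ]
[523.  196.6  63. ]
[602.7 266.1  63. ]
[595.8 129.6  63. ]
side
[604.2 268.7  63. ]
[454.7 268.   63. ]
[522.7 202.1  63. ]
[597.5 133.9  63. ]
[456.7 134.3  63. ]
[[ 436.1 -345.    50. ]
 [ 399.9 -137.4   50. ]
 [ 672.3  -92.6   50. ]
 [ 705.3 -300.5   50. ]] [ 553.38140022 -218.83379393   50.        ]
[[ 434.3 -340.8   50. ]
 [ 402.2 -134.4   50. ]
 [ 672.5  -91.7   50. ]
 [ 707.4 -299.9   50. ]] [ 554.08302678 -216.69565517   50.        ]
9.361924452812207 274.4725294025517
99.44104979571908 210.61246795604114
8.750861063933815 274.87313169823426
99.1876977047203 210.00768655629037
handle ends z105
[[ 419.4 -240.5  105. ]
 [ 689.3 -197.3  105. ]] [ 554.33675615 -218.93756339  105.        ] [[ 422.  -233.3  105. ]
 [ 688.9 -194.3  105. ]] [ 555.44512857 -213.79521641  105.        ]
misc z40: black [array([432.,   3.,  55.]), array([511., -25.,  55.]), array([326., 117.,  55.])]
box [array([ 465., -433.,   59.]), array([ 475., -540.,   59.]), array([ 573., -528.,   59.]), array([ 569., -415.,   59.])]
book [array([729.,  67.,  34.]), array([743., -69.,  34.]), array([865., -49.,  34.]), array([832.,  81.,  34.])] tape [523. 468.  48.]
[[-0.    -0.907  0.421]
 [-0.001  0.421  0.907]
 [-1.    -0.    -0.001]]
```

The five blue-sprigged white cups are the targets; the black and red ones and the tape don't fit the description. I'm taking the three nearest the tray: B (455,132), E (596.5,132) and C (523,199.5). A and D stay. Rotating first so the jaws lie along the tray's x.

```bash
python3 -m handwheel '[0,0,0,1.0,0,0,1, 0,0,0,1.1,0,0,1, 0,0,0,1.1,0,0,1, 0,0,0,1.1,0,0,1, 0,0,0,1.1,0,0,1, 0,0,0,1.1,0,0,1, 0,0,0,1.1,0,0,1, 0,0,0,1.1,0,0,1, 0,0,0,0.6,0,0,1, 0,0,0,0,0,0,1]' 40
python3 - <<'E'
from h import *
p,M,s=tool(); print(p,M.round(3)); print(s["joint_pos"]); print(togo([596.5,132,150]),togo([455,132,150]))
E
```

```text
time_s: 1.08
ee_pos: [284.1, 612.2, 231.1]
ee_rot: [-0.126, 1.567, 0.125]
force: [0.3, -0.8, 0.1]
grip_width: 85.5
[284.1047044  612.19769105 231.10288231] [[ 0.    -0.16   0.987]
 [-0.     0.987  0.16 ]
 [-1.    -0.    -0.   ]]
[-1.39320804  0.48337684  0.23511605  1.56724513 -0.12123017  1.1056897
 -0.96936468]
[  8.1310357  -52.38501931  23.17928423] [  8.13057141 -50.12771298   9.21049516]
```

```bash
python3 -m handwheel '[0,-3.5,1.55,0,0,0,1, 0,-3.5,1.55,0,0,0,1, 0,-3.5,1.55,0,0,0,1, 0,-3.5,1.55,0,0,0,1, 0,-3.5,1.55,0,0,0,1, 0,-3.5,1.55,0,0,0,1, 0,-3.5,1.55,0,0,0,1, 0,-3.5,1.55,0,0,0,1, 0,-3.5,1.55,0,0,0,1, 0,-3.5,1.55,0,0,0,1, 0,-3.5,1.55,0,0,0,1, 0,-3.5,1.55,0,0,0,1]'
python3 - <<'E'
from h import *
p,M,s=tool(); print(p,M.round(3)); print(s["joint_pos"]); print(togo([596.5,132,150]))
E
```

```text
time_s: 2.08
ee_pos: [536.4, 226.1, 231.5]
ee_rot: [-0.129, 1.567, 0.13]
force: [1.1, 0.8, 0.6]
grip_width: 85.3
[536.38918395 226.06127    231.52158307] [[ 0.    -0.164  0.986]
 [ 0.     0.986  0.164]
 [-1.     0.     0.   ]]
[-0.80547242  0.33566418  0.37940497  1.80440589 -0.14325538  1.02797553
 -0.2062665 ]
[  8.14995127 -10.2677684    4.3837471 ]
```

```bash
python3 -m handwheel '[1,-3.4,1.5,0,0,0,1, 1,-3.4,1.5,0,0,0,1, 1,-3.4,1.5,0,0,0,1, 0,0,0,0,0,0,1, 0,0,0,0,0,0,1]'
python3 - <<'E'
from h import *
import cv2
p,M,s=tool(); v=vision.snapshot("wrist"); T=wristT(v); print(p, togo([596.5,132,150]))
cv2.imwrite("pics/w1.png",v["img"][:,:,::-1])
for c in [(596.5,132,63),(523,199.5,63),(455,132,63)]: print(proj(v,np.array(c),T).round(0))
E
```

```text
time_s: 2.5
ee_pos: [597.1, 131.0, 200.6]
ee_rot: [-0.126, 1.568, 0.123]
force: [-0.2, 1.0, -0.7]
grip_width: 85.1
[597.13502026 131.00584468 200.64179461] [ 5.09796841 -0.16088034 -0.02973562]
[315. 191.]
[246. 105.]
[166. 167.]
```

View pics/w1.png

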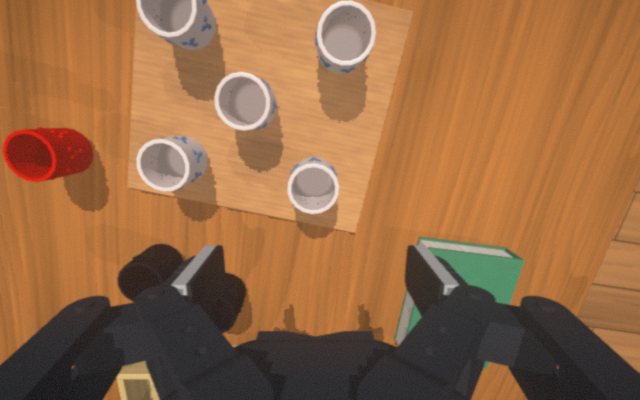

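Wrist view: target E has its rim at (313,186), C at (244,100) and B at (164,163), each within 5 px of prediction. The black and red look-alikes are clearly separate. Refining the positions.

```bash
python3 - <<'E'
from h import *
v=vision.snapshot("wrist"); T=wristT(v)
for p in [(313,186),(244.5,101),(164.5,163),(345,35),(168,9)]: print(onplane(v,p,63,T).round(1))
E
```

```text
[593.1 137.9  63. ]
[520.9 204.2  63. ]
[452.8 137.2  63. ]
[598.9 270.5  63. ]
[451.3 265.9  63. ]
```

```bash
python3 -m handwheel '[3,0.37,-0.1,0,0,0,1, 3.5,0,0,0,0,0,1, 3.5,0,0,0,0,0,1, 3.5,0,0,0,0,0,1, 2.5,0,0,0,0,0,1, 1.4,0,0,0,0,0,1, 0,0,0,0,0,0,1, 0,0,0,0,0,0,0, 0,0,0,0,0,0,0, 0,0,0,0,0,0,0, 0,0,0,0,0,0,0, 0,0,0,0,0,0,0]' 40
```

```text
time_s: 3.6
ee_pos: [596.4, 138.5, 29.7]
ee_rot: [-0.126, 1.564, 0.128]
force: [-1.6, -0.2, 6.4]
grip_width: 49.8
```

```bash
python3 -m handwheel '[0,0,0,0,0,0,0, 0,0,0,0,0,0,0]'; python3 - <<'E'
from h import *
import cv2
v=vision.snapshot("wrist");cv2.imwrite("pics/w2.png",v["img"][:,:,::-1])
E
```

```text
time_s: 3.77
ee_pos: [596.4, 138.4, 29.7]
ee_rot: [-0.126, 1.564, 0.128]
force: [-1.2, 0.9, 5.1]
grip_width: 49.6
```

View pics/w2.png

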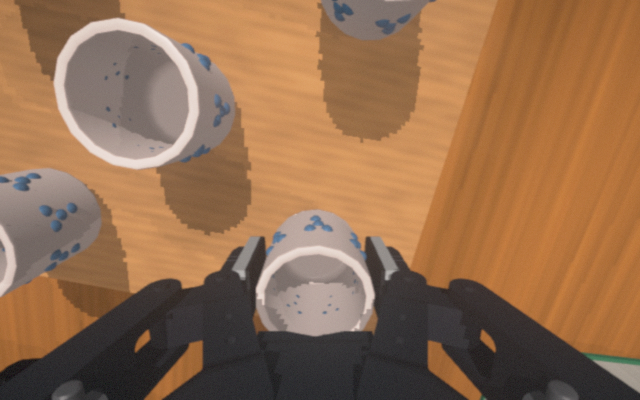

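```bash
python3 -m handwheel '[-0.5,0,0,0,0,0,0, -1.5,0,0,0,0,0,0, -2.5,0,0,0,0,0,0, -3,0,0,0,0,0,0, -3,0,0,0,0,0,0, -2.5,0,0,0,0,0,0, 0,0,0,0,0,0,0]'
python3 - <<'E'
from h import *
print(tool()[0],togo([563.8,-278.7,160]))
E
```

```text
time_s: 4.4
ee_pos: [598.6, 138.3, 164.1]
ee_rot: [-0.124, 1.557, 0.129]
force: [1.9, -0.1, -1.1]
grip_width: 49.3
[598.58298314 138.28991715 164.05079534] [  0.21522588 -40.59810193 -10.13984004]
```

```bash
python3 -m handwheel '[0,-2,-0.5,0,0,0,0, 0,-3,-0.75,0,0,0,0, 0,-3.6,-0.9,0,0,0,0, 0,-3.6,-0.9,0,0,0,0, 0,-3.6,-0.9,0,0,0,0, 0,-3.6,-0.9,0,0,0,0, 0,-3.6,-0.9,0,0,0,0, 0,-3.6,-0.9,0,0,0,0, 0,-3.6,-0.9,0,0,0,0, 0,-3.6,-0.9,0,0,0,0, 0,-3.2,-0.8,0,0,0,0, 0,-2,-0.5,0,0,0,0]'
python3 -m handwheel '[0,-1.2,-0.3,0,0,0,0, 0,0,0,0,0,0,0, 0,0,0,0,0,0,0]'
python3 - <<'E'
from h import *
import cv2
p,M,s=tool();print(M.round(3),togo([563.8,-278.7,33.5]),s["joint_pos"])
for n in ("side","scene"):
    v=vision.snapshot(n);cv2.imwrite(f"pics/{n}3.png",v["img"][:,:,::-1])
E
```

```text
time_s: 5.4
ee_pos: [560.2, -267.6, 158.1]
ee_rot: [-0.126, 1.567, 0.122]
force: [-0.9, -0.4, -1.3]
grip_width: 49.7
time_s: 5.65
ee_pos: [560.7, -274.4, 157.3]
ee_rot: [-0.126, 1.567, 0.128]
force: [0.2, 0.1, -1.3]
grip_width: 49.6
[[ 0.    -0.161  0.987]
 [ 0.001  0.987  0.161]
 [-1.     0.001  0.   ]] [12.37685608 -0.48861361  0.2311133 ] [ 0.02792282  0.50095877  0.44641894  1.77509091 -0.26369903  0.92504887
  0.74836273]
```

View pics/side3.png

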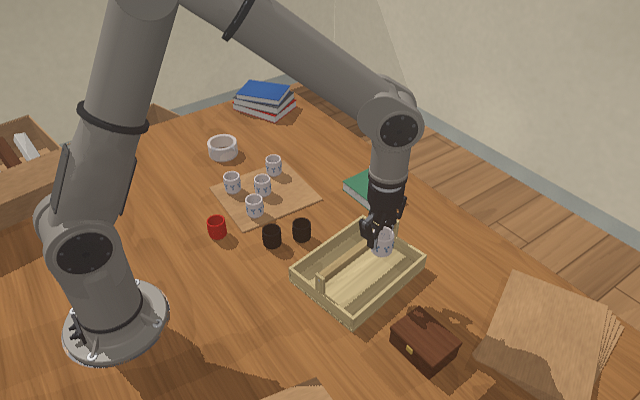

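View pics/scene3.png

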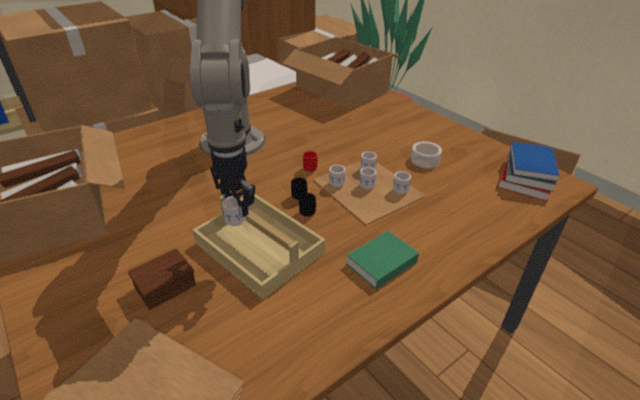

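```bash
python3 -m handwheel '[2,-0.5,0.2,0,0,0,0, 2.5,0,0,0,0,0,0, 2.5,0,0,0,0,0,0, 2.2,0,0,0,0,0,0, 1.4,0,0,0,0,0,0, 0.8,0,0,0,0,0,0, 0.4,0,0,0,0,0,0, 0.3,0,0,0,0,0,0, 0,0,0,0,0,0,0, 0,0,0,0,0,0,0]'
```

```text
time_s: 6.58
ee_pos: [564.1, -280.0, 37.2]
ee_rot: [-0.128, 1.566, 0.127]
force: [-0.6, -0.2, -0.8]
grip_width: 49.3
```

```bash
python3 -m handwheel '[0.15,0,0,0,0,0,0, 0.15,0,0,0,0,0,0, 0,0,0,0,0,0,0]'; python3 -m handwheel '[0.1,0,0,0,0,0,0, 0,0,0,0,0,0,0]';  python3 -m handwheel '[0.1,0,0,0,0,0,0, 0,0,0,0,0,0,0]'
```

```text
time_s: 6.83
ee_pos: [563.5, -279.8, 33.5]
ee_rot: [-0.127, 1.567, 0.127]
force: [-0.6, -0.8, -0.3]
grip_width: 49.5
time_s: 7.0
ee_pos: [563.6, -279.9, 32.7]
ee_rot: [-0.127, 1.567, 0.127]
force: [-1.0, 1.3, 3.6]
grip_width: 49.6
time_s: 7.17
ee_pos: [563.7, -279.9, 32.7]
ee_rot: [-0.127, 1.566, 0.127]
force: [-3.5, 2.8, 12.1]
grip_width: 49.1
```

```bash
python3 -m handwheel '[-0.1,0,0,0,0,0,0, 0,0,0,0,0,0,0.7, 0,0,0,0,0,0,0.9, 0,0,0,0,0,0,1, 0,0,0,0,0,0,1, 0,0,0,0,0,0,1]'; python3 - <<'E'
from h import *
import cv2
v=vision.snapshot("wrist");cv2.imwrite("pics/w4.png",v["img"][:,:,::-1])
E
```

```text
time_s: 7.67
ee_pos: [563.3, -279.7, 32.1]
ee_rot: [-0.127, 1.567, 0.127]
force: [0.1, 0.6, -0.0]
grip_width: 85.2
```

View pics/w4.png

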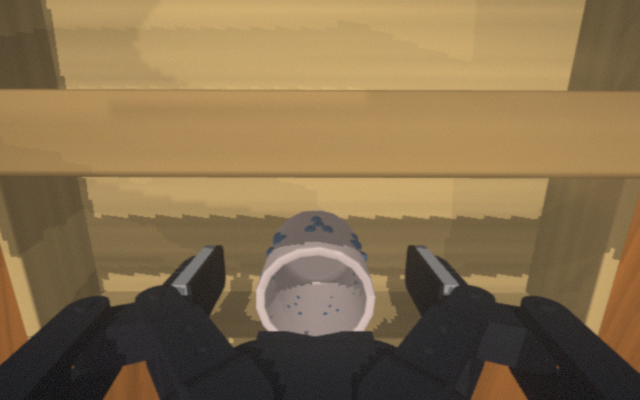

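The cup stands free between the open jaws at (316,290). The bar is level in the image at rows 90–178, so the yaw matches. Lifting, then going for cup B.

```bash
python3 -m handwheel '[-1.5,0,0,0,0,0,1, -3,0,0,0,0,0,1, -3,0,0,0,0,0,1, -3,0,0,0,0,0,1, -2.5,0,0,0,0,0,1]'
python3 - <<'E'
from h import *
print(tool()[0],togo([455,137,165]))
E
```

```text
time_s: 8.13
ee_pos: [563.6, -280.1, 164.3]
ee_rot: [-0.127, 1.566, 0.127]
force: [0.5, 1.0, 0.8]
grip_width: 85.4
[ 563.62501687 -280.0811327   164.313399  ] [-0.10258454 42.91301264 -4.00352249]
```

```bash
python3 -m handwheel '[0,2.5,-0.3,0,0,0,1, 0,3.6,-0.35,0,0,0,1, 0,3.8,-0.35,0,0,0,1, 0,3.8,-0.35,0,0,0,1, 0,3.8,-0.35,0,0,0,1, 0,3.8,-0.35,0,0,0,1, 0,3.8,-0.35,0,0,0,1, 0,3.8,-0.35,0,0,0,1, 0,3.8,-0.35,0,0,0,1, 0,3.8,-0.35,0,0,0,1, 0,3.8,-0.35,0,0,0,1, 0,2.4,-0.3,0,0,0,1]'
python3 -m handwheel '[0,0,0,0,0,0,1, 0,0,0,0,0,0,1]'
python3 - <<'E'
from h import *
import cv2
v=vision.snapshot("wrist");cv2.imwrite("pics/w5.png",v["img"][:,:,::-1]); print(proj(v,np.array([454,137,63]),wristT(v)),togo([454,137,29.7]))
E
```

```text
time_s: 9.13
ee_pos: [452.9, 139.0, 162.5]
ee_rot: [-0.129, 1.567, 0.131]
force: [0.6, -0.3, 0.7]
grip_width: 85.2
time_s: 9.3
ee_pos: [453.7, 136.4, 162.3]
ee_rot: [-0.13, 1.567, 0.13]
force: [0.2, -0.6, 0.1]
grip_width: 85.4
[316.2223482  197.25735204] [13.26384229  0.22292516  0.02643148]
```

View pics/w5.png

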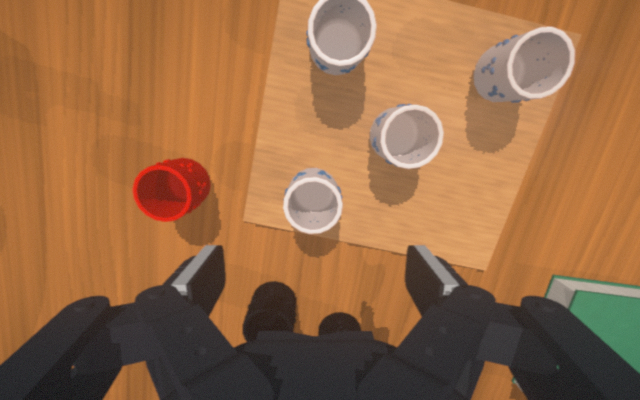

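Target B has its rim at (313,202). The red look-alike at (172,190) and the black ones at (270,305) stay clear of the fingers. Descending and gripping.

```bash
python3 -m handwheel '[2,-0.1,-0.1,0,0,0,1, 3,0,0,0,0,0,1, 3,0,0,0,0,0,1, 2.5,0,0,0,0,0,1, 1.6,0,0,0,0,0,1, 0.9,0,0,0,0,0,1, 0,0,0,0,0,0,1, 0,0,0,0,0,0,0, 0,0,0,0,0,0,0, 0,0,0,0,0,0,0, 0,0,0,0,0,0,0, 0,0,0,0,0,0,0]' 40
python3 -m handwheel '[0,0,0,0,0,0,0]'
```

```text
time_s: 10.35
ee_pos: [454.1, 134.1, 33.6]
ee_rot: [-0.126, 1.565, 0.128]
force: [-1.1, -0.9, 5.0]
grip_width: 48.1
time_s: 10.43
ee_pos: [454.1, 134.1, 33.6]
ee_rot: [-0.126, 1.565, 0.128]
force: [-0.9, -0.7, 4.8]
grip_width: 48.3
```

```bash
python3 -m handwheel '[-0.5,0,0,0,0,0,0, -1.5,0,0,0,0,0,0, -2.5,0,0,0,0,0,0, -3,0,0,0,0,0,0, -2.5,0,0,0,0,0,0, 0,0,0,0,0,0,0]'
python3 - <<'E'
from h import *
print(togo([481,-171,133]))
E
```

```text
time_s: 10.93
ee_pos: [456.1, 134.9, 137.2]
ee_rot: [-0.124, 1.559, 0.13]
force: [1.3, 0.7, -0.8]
grip_width: 47.6
[  0.30670311 -30.59700926  -2.47496205]
```

```bash
python3 -m handwheel '[0,-2,-0.16,0,0,0,0, 0,-3,-0.24,0,0,0,0, 0,-3.5,-0.28,0,0,0,0, 0,-3.5,-0.28,0,0,0,0, 0,-3.5,-0.28,0,0,0,0, 0,-3.5,-0.28,0,0,0,0, 0,-3.5,-0.28,0,0,0,0, 0,-3.5,-0.28,0,0,0,0, 0,-2.6,-0.2,0,0,0,0, 0,-2,-0.16,0,0,0,0, 0,0,0,0,0,0,0, 0,0,0,0,0,0,0]'
python3 - <<'E'
from h import *
import cv2
print(togo([481,-171,38]))
v=vision.snapshot("wrist");cv2.imwrite("pics/w6.png",v["img"][:,:,::-1])
v=vision.snapshot("side");cv2.imwrite("pics/s6.png",cv2.resize(v["img"][130:350,200:440,::-1],None,fx=3,fy=2.7))
E
```

```text
time_s: 11.93
ee_pos: [478.1, -173.0, 132.2]
ee_rot: [-0.125, 1.567, 0.125]
force: [-0.0, 0.2, -1.7]
grip_width: 48.0
[9.41809163 0.14837321 0.32331028]
```

View pics/w6.png

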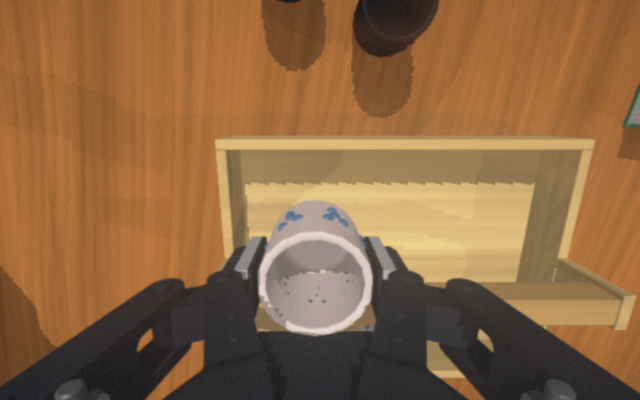

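View pics/s6.png

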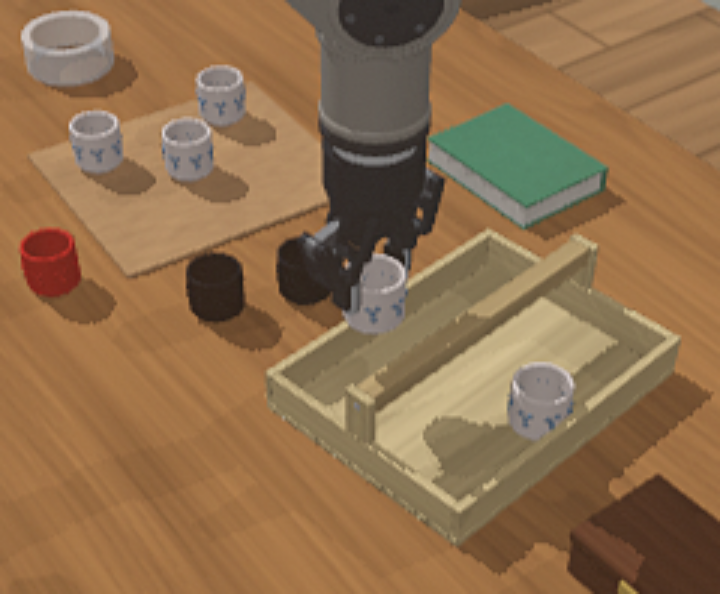

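```bash
python3 - <<'E'
from h import *
v=vision.snapshot("wrist");T=wristT(v)
a,b=[onplane(v,p,50,T) for p in [(217,138),(592,138)]]; print(a,b,np.linalg.norm(b-a))
d=(b-a)/np.linalg.norm(b-a); n=np.array([d[1],-d[0],0]); c=(a+b)/2+n*108; print("centre",c, np.degrees(np.arctan2(d[1],d[0])), c-65*d-57*n)
E
```

```text
[ 398.51971421 -131.26431302   50.        ] [669.27561718 -86.84258756  50.        ] 274.3757436260865
centre [ 551.38298086 -215.62860571   50.        ] 9.31725816359591 [ 478.01216542 -169.90417633   50.        ]
```

```bash
python3 -m handwheel '[1.5,0.15,0.25,0,0,0,0, 2.3,0,0,0,0,0,0, 2,0,0,0,0,0,0, 1.6,0,0,0,0,0,0, 1,0,0,0,0,0,0, 0.5,0,0,0,0,0,0, 0.3,0,0,0,0,0,0, 0,0,0,0,0,0,0, 0,0,0,0,0,0,0]';python3 -m handwheel '[0.1,0,0,0,0,0,0, 0,0,0,0,0,0,0]'
```

```text
time_s: 12.83
ee_pos: [481.3, -170.1, 40.9]
ee_rot: [-0.128, 1.566, 0.127]
force: [0.2, -0.3, -1.9]
grip_width: 48.0
time_s: 13.0
ee_pos: [481.2, -170.2, 39.9]
ee_rot: [-0.127, 1.566, 0.127]
force: [0.5, 0.2, -1.4]
grip_width: 48.2
```

```bash
python3 -m handwheel '[0.2,0,0,0,0,0,0, 0,0,0,0,0,0,0]';python3 -m handwheel '[0.1,0,0,0,0,0,0, 0,0,0,0,0,0,0]';python3 -m handwheel '[0.1,0,0,0,0,0,0, 0,0,0,0,0,0,0]'
```

```text
time_s: 13.17
ee_pos: [480.8, -170.1, 37.3]
ee_rot: [-0.127, 1.567, 0.127]
force: [-0.2, 0.9, -1.6]
grip_width: 48.3
time_s: 13.33
ee_pos: [480.9, -170.2, 36.6]
ee_rot: [-0.127, 1.567, 0.127]
force: [-1.1, 0.6, 3.3]
grip_width: 48.0
time_s: 13.5
ee_pos: [480.9, -170.2, 36.6]
ee_rot: [-0.126, 1.567, 0.128]
force: [-4.5, 2.6, 17.9]
grip_width: 48.3
```

```bash
python3 -m handwheel '[-0.1,0,0,0,0,0,0, 0,0,0,0,0,0,0.7, 0,0,0,0,0,0,0.9, 0,0,0,0,0,0,1, 0,0,0,0,0,0,1, -1.5,0,0,0,0,0,1, -3,0,0,0,0,0,1, -3,0,0,0,0,0,1, -3,0,0,0,0,0,1, -2,0,0,0,0,0,1]'; python3 - <<'E'
from h import *
import cv2
v=vision.snapshot("wrist");cv2.imwrite("pics/w7.png",v["img"][:,:,::-1])
print(togo([521.5,202.5,165]))
E
```

```text
time_s: 14.33
ee_pos: [481.4, -170.6, 163.6]
ee_rot: [-0.127, 1.565, 0.126]
force: [1.0, -0.5, -0.2]
grip_width: 85.8
[ 0.1380305  36.27545294  9.7733158 ]
```

View pics/w7.png

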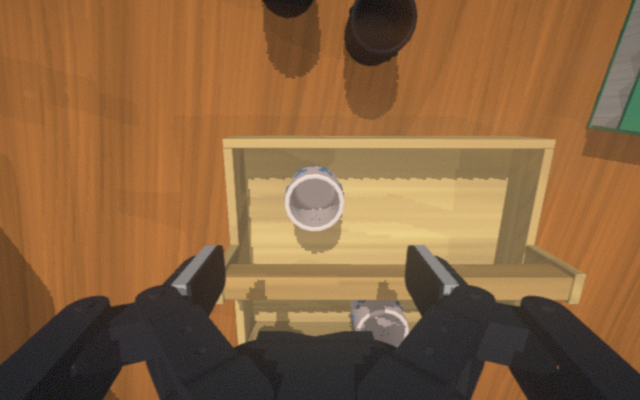

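Two cups stand in the tray: B at (314,202) and E at (380,325). Now cup C, the middle one.

```bash
python3 -m handwheel '[0,2.4,0.7,0,0,0,1, 0,3.3,0.9,0,0,0,1, 0,3.5,0.95,0,0,0,1, 0,3.5,0.95,0,0,0,1, 0,3.5,0.95,0,0,0,1, 0,3.5,0.95,0,0,0,1, 0,3.5,0.95,0,0,0,1, 0,3.5,0.95,0,0,0,1, 0,3.4,0.9,0,0,0,1, 0,3.4,0.9,0,0,0,1, 0,2.3,0.6,0,0,0,1, 0,0,0,0,0,0,1]'
python3 -m handwheel '[0,0,0,0,0,0,1]'
python3 - <<'E'
from h import *
import cv2
v=vision.snapshot("wrist");cv2.imwrite("pics/w8.png",v["img"][:,:,::-1]); print(proj(v,np.array([521.5,202.5,63]),wristT(v)),togo([521.5,202.5,31]))
E
```

```text
time_s: 15.38
ee_pos: [518.2, 205.9, 160.7]
ee_rot: [-0.132, 1.566, 0.136]
force: [-0.4, 0.5, -0.3]
grip_width: 85.2
time_s: 15.47
ee_pos: [518.3, 200.4, 160.7]
ee_rot: [-0.13, 1.568, 0.13]
force: [-0.5, -0.8, 0.2]
grip_width: 85.7
[320.54162835 196.25349548] [12.97057345  0.35231771  0.38445297]
```

View pics/w8.png

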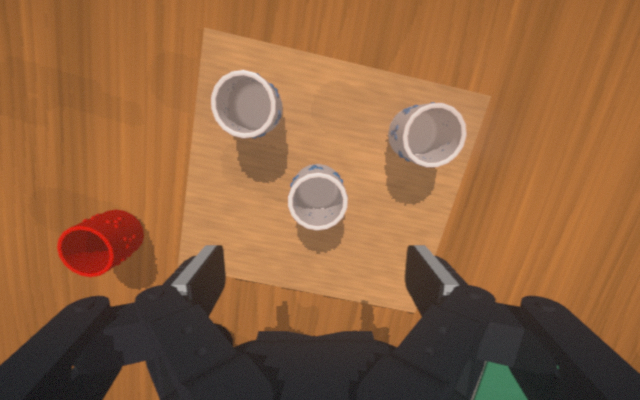

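```bash
python3 -m handwheel '[2,0,0.2,0,0,0,1, 3,0,0,0,0,0,1, 3,0,0,0,0,0,1, 2.5,0,0,0,0,0,1, 1.5,0,0,0,0,0,1, 0.7,0,0,0,0,0,1, 0,0,0,0,0,0,1, 0,0,0,0,0,0,0, 0,0,0,0,0,0,0, 0,0,0,0,0,0,0, 0,0,0,0,0,0,0, 0,0,0,0,0,0,0]' 40
python3 -m handwheel '[0,0,0,0,0,0,0]'
```

```text
time_s: 16.52
ee_pos: [521.6, 199.3, 35.8]
ee_rot: [-0.126, 1.565, 0.128]
force: [-1.0, -1.7, 5.2]
grip_width: 48.3
time_s: 16.6
ee_pos: [521.6, 199.3, 35.8]
ee_rot: [-0.126, 1.565, 0.128]
force: [-1.3, -1.3, 5.1]
grip_width: 48.0
```

```bash
python3 -m handwheel '[-0.5,0,0,0,0,0,0, -1.5,0,0,0,0,0,0, -2.5,0,0,0,0,0,0, -3,0,0,0,0,0,0, -2.5,0,0,0,0,0,0, 0,0,0,0,0,0,0]'
python3 - <<'E'
from h import *
print(togo([608.2,-150.2,135]))
E
```

```text
time_s: 17.1
ee_pos: [523.9, 200.3, 139.9]
ee_rot: [-0.124, 1.559, 0.13]
force: [1.3, 0.1, -0.2]
grip_width: 48.2
[  0.3971523  -35.95490881   2.6777891 ]
```

```bash
python3 -m handwheel '[0,-2,0.15,0,0,0,0, 0,-3,0.22,0,0,0,0, 0,-3.6,0.27,0,0,0,0, 0,-3.6,0.27,0,0,0,0, 0,-3.6,0.27,0,0,0,0, 0,-3.6,0.27,0,0,0,0, 0,-3.6,0.27,0,0,0,0, 0,-3.6,0.27,0,0,0,0, 0,-3.6,0.27,0,0,0,0, 0,-3.2,0.24,0,0,0,0, 0,-2.4,0.18,0,0,0,0, 0,0,0,0,0,0,0]'
python3 -m handwheel '[0,0,0,0,0,0,0]'
python3 - <<'E'
from h import *
import cv2
v=vision.snapshot("wrist");cv2.imwrite("pics/w9.png",v["img"][:,:,::-1])
print(togo([608.2,-150.2,40]))
E
```

```text
time_s: 18.1
ee_pos: [604.8, -157.3, 134.9]
ee_rot: [-0.125, 1.566, 0.118]
force: [1.3, 0.7, -1.1]
grip_width: 48.1
time_s: 18.18
ee_pos: [604.5, -151.8, 134.3]
ee_rot: [-0.125, 1.567, 0.124]
force: [0.8, 0.2, -1.5]
grip_width: 48.2
[ 9.41305035 -0.11230934  0.35251786]
```

View pics/w9.png

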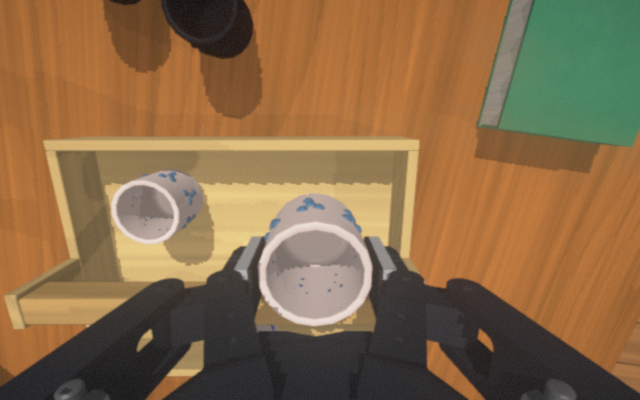

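```bash
python3 -m handwheel '[1.5,0,0.2,0,0,0,0, 2.3,0,0,0,0,0,0, 2,0,0,0,0,0,0, 1.6,0,0,0,0,0,0, 1,0,0,0,0,0,0, 0.5,0,0,0,0,0,0, 0.3,0,0,0,0,0,0, 0.1,0,0,0,0,0,0, 0,0,0,0,0,0,0]';python3 -m handwheel '[0.15,0,0,0,0,0,0, 0,0,0,0,0,0,0]';python3 -m handwheel '[0.1,0,0,0,0,0,0, 0,0,0,0,0,0,0]'
```

```text
time_s: 18.98
ee_pos: [607.4, -149.3, 41.9]
ee_rot: [-0.128, 1.566, 0.127]
force: [-0.3, 0.3, -0.8]
grip_width: 48.2
time_s: 19.15
ee_pos: [607.3, -149.6, 40.4]
ee_rot: [-0.127, 1.566, 0.127]
force: [0.2, -0.2, 0.0]
grip_width: 48.1
time_s: 19.32
ee_pos: [607.0, -149.5, 39.0]
ee_rot: [-0.127, 1.567, 0.127]
force: [-0.4, -0.1, -0.9]
grip_width: 48.2
```

```bash
python3 -m handwheel '[0.1,0,0,0,0,0,0, 0,0,0,0,0,0,0]'
```

```text
time_s: 19.48
ee_pos: [607.0, -149.7, 38.9]
ee_rot: [-0.127, 1.567, 0.127]
force: [-2.3, 0.7, 7.9]
grip_width: 47.9
```

Contact. Releasing and lifting clear.

```bash
python3 -m handwheel '[-0.05,0,0,0,0,0,0, 0,0,0,0,0,0,0.7, 0,0,0,0,0,0,0.9, 0,0,0,0,0,0,1, 0,0,0,0,0,0,1, -1.5,0,0,0,0,0,1, -3,0,0,0,0,0,1, -3,0,0,0,0,0,1, -3,0,0,0,0,0,1, -2.5,0,0,0,0,0,1, -1.5,0,0,0,0,0,1]'
python3 -m handwheel '[0,0,0,0,0,0,1]'
python3 - <<'E'
from h import *
import cv2
for n in ("wrist","side","scene"):
    v=vision.snapshot(n);cv2.imwrite(f"pics/{n}10.png",v["img"][:,:,::-1])
E
```

```text
time_s: 20.4
ee_pos: [608.1, -150.1, 186.5]
ee_rot: [-0.128, 1.563, 0.126]
force: [0.2, -0.3, -0.1]
grip_width: 85.4
time_s: 20.48
ee_pos: [609.1, -150.3, 187.2]
ee_rot: [-0.128, 1.561, 0.126]
force: [1.0, -0.5, -0.2]
grip_width: 85.1
```

View pics/wrist10.png

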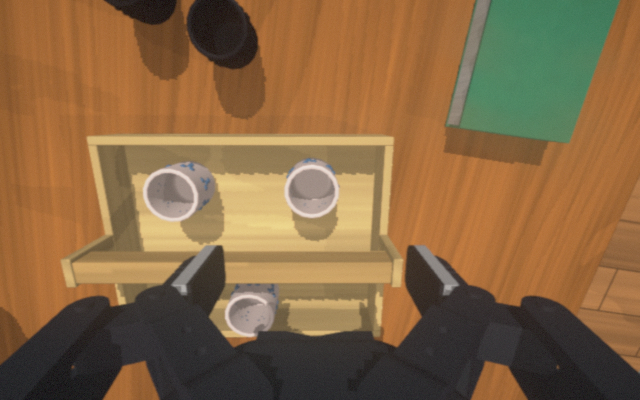

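View pics/side10.png

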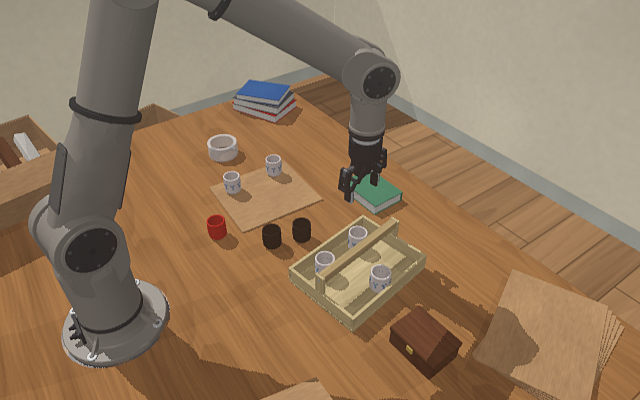

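All three cups stand in the tray, and the board keeps its two at (232,182) and (273,165). Moving over the handle and turning 90° about the tool's x axis.

```bash
python3 -m handwheel '[-0.5,-1.9,-2.2,0,0,0,1, -0.5,-1.9,-2.2,0,0,0,1, -0.5,-1.9,-2.2,0,0,0,1, 0,0,0,1,0,0,1, 0,0,0,1,0,0,1, 0,0,0,1,0,0,1, 0,0,0,1,0,0,1, 0,0,0,1,0,0,1, 0,0,0,1,0,0,1, 0,0,0,1,0,0,1, 0,0,0,1,0,0,1, 0,0,0,1,0,0,1]'
python3 -m handwheel '[0,0,0,1,0,0,1, 0,0,0,1,0,0,1, 0,0,0,1,0,0,1, 0,0,0,1,0,0,1, 0,0,0,1,0,0,1, 0,0,0,1,0,0,1, 0,0,0,0,0,0,1, 0,0,0,0,0,0,1]'
python3 - <<'E'
from h import *
import cv2
p,M,s=tool(); print(p,M.round(3),s["joint_pos"])
v=vision.snapshot("wrist");cv2.imwrite("pics/w11.png",v["img"][:,:,::-1]); print(proj(v,np.array([553,-217,105]),wristT(v)))
E
```

```text
time_s: 21.63
ee_pos: [550.0, -216.0, 196.5]
ee_rot: [0.614, 1.485, -0.615]
force: [0.2, 0.1, 0.3]
grip_width: 85.5
time_s: 22.3
ee_pos: [550.3, -216.1, 196.9]
ee_rot: [1.085, 1.285, -1.088]
force: [-0.0, 0.1, 0.9]
grip_width: 85.7
[ 550.2574774  -216.06505866  196.902562  ] [[-0.003  0.986  0.165]
 [-0.     0.165 -0.986]
 [-1.    -0.003 -0.   ]] [-0.33314201  0.4810188   0.81556948  1.83501535 -0.40892353  1.00508696
 -0.75422729]
[316.15754704 198.40880084]
```

View pics/w11.png

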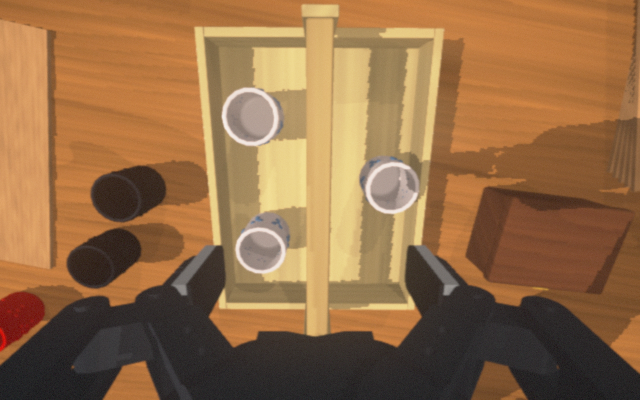

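```bash
python3 - <<'E'
from h import *
v=vision.snapshot("wrist");T=wristT(v)
a=onplane(v,(319,31),50,T); b=onplane(v,(317,306.5),50,T); print(a.round(1),b.round(1),np.linalg.norm(a-b),((a+b)/2).round(1))
c=onplane(v,(317.5,200),105,T); print("bar at row200",c.round(1))
C=np.array([[*((a+b)/2)[:2],78]])[0]; print(togo(C))
E
```

```text
[ 686.9 -197.6   50. ] [ 417.1 -240.9   50. ] 273.2874215743086 [ 552.  -219.2   50. ]
bar at row200 [ 552.  -218.4  105. ]
[11.95023207  0.11480985  0.32039272]
```

```bash
python3 -m handwheel '[1.5,0.2,0.25,0,0,0,1, 2.5,0,0,0,0,0,1, 2.5,0,0,0,0,0,1, 2.2,0,0,0,0,0,1, 1.5,0,0,0,0,0,1, 1,0,0,0,0,0,1, 0.5,0,0,0,0,0,1, 0,0,0,0,0,0,1, 0,0,0,0,0,0,1]' 80
python3 - <<'E'
from h import *
import cv2
v=vision.snapshot("wrist");cv2.imwrite("pics/w12.png",v["img"][:,:,::-1])
E
```

```text
time_s: 23.15
ee_pos: [553.6, -218.9, 81.6]
ee_rot: [1.089, 1.281, -1.089]
force: [-0.0, -0.3, -0.3]
grip_width: 85.4
```

View pics/w12.png

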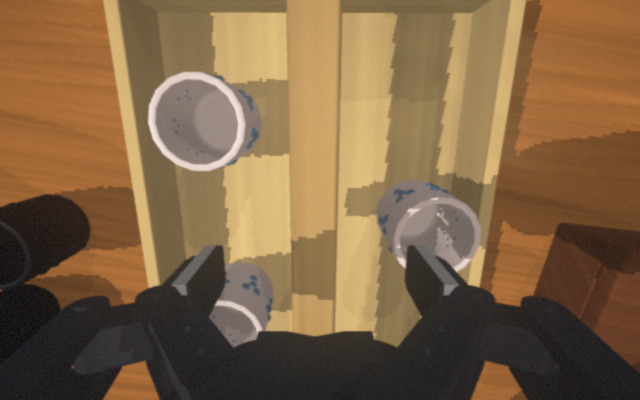

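The bar is centred between the open pads at u≈314, and the fingertips are above the cup rims. Closing.

```bash
python3 -m handwheel '[0.2,0,0,0,0,0,1, 0,0,0,0,0,0,0, 0,0,0,0,0,0,0, 0,0,0,0,0,0,0, 0,0,0,0,0,0,0, 0,0,0,0,0,0,0, 0,0,0,0,0,0,0, 0,0,0,0,0,0,0]' 80
python3 -m handwheel '[0,0,0,0,0,0,0, 0,0,0,0,0,0,0]'
python3 - <<'E'
from h import *
import cv2
v=vision.snapshot("wrist");cv2.imwrite("pics/w13.png",v["img"][:,:,::-1])
E
```

```text
time_s: 23.87
ee_pos: [553.5, -218.5, 79.6]
ee_rot: [1.089, 1.281, -1.089]
force: [-1.5, 0.6, 4.2]
grip_width: 18.5
time_s: 24.03
ee_pos: [553.5, -218.5, 79.6]
ee_rot: [1.089, 1.281, -1.089]
force: [-1.7, 0.6, 5.7]
grip_width: 19.2
```

View pics/w13.png

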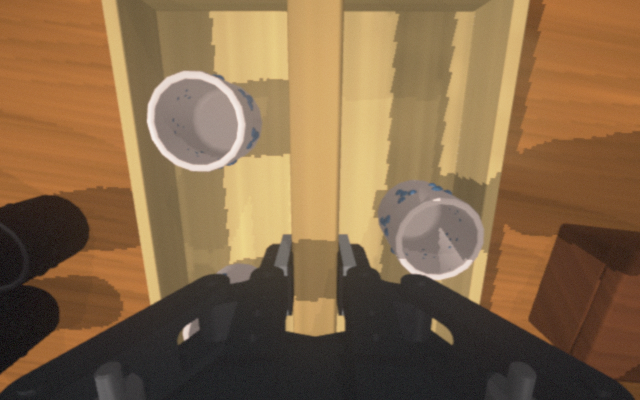

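```bash
python3 -m handwheel '[-0.1,0,0,0,0,0,0, -0.2,0,0,0,0,0,0, -0.3,0,0,0,0,0,0, -0.4,0,0,0,0,0,0, -0.4,0,0,0,0,0,0, -0.3,0,0,0,0,0,0, -0.2,0,0,0,0,0,0, 0,0,0,0,0,0,0, 0,0,0,0,0,0,0]'
python3 - <<'E'
from h import *
import cv2
s=tool()[2]; print(s["force"],s["torque"])
v=vision.snapshot("wrist");cv2.imwrite("pics/w14.png",v["img"][:,:,::-1])
v=vision.snapshot("side");cv2.imwrite("pics/s14.png",cv2.resize(v["img"][130:350,200:460,::-1],None,fx=3,fy=2.7))
E
```

```text
time_s: 24.83
ee_pos: [553.4, -218.5, 98.4]
ee_rot: [1.089, 1.281, -1.089]
force: [0.8, -1.3, -6.5]
grip_width: 18.4
[ 0.7794085  -1.30215511 -6.54409141] [-0.06191782 -0.05994235 -0.02557959]
```

View pics/s14.png

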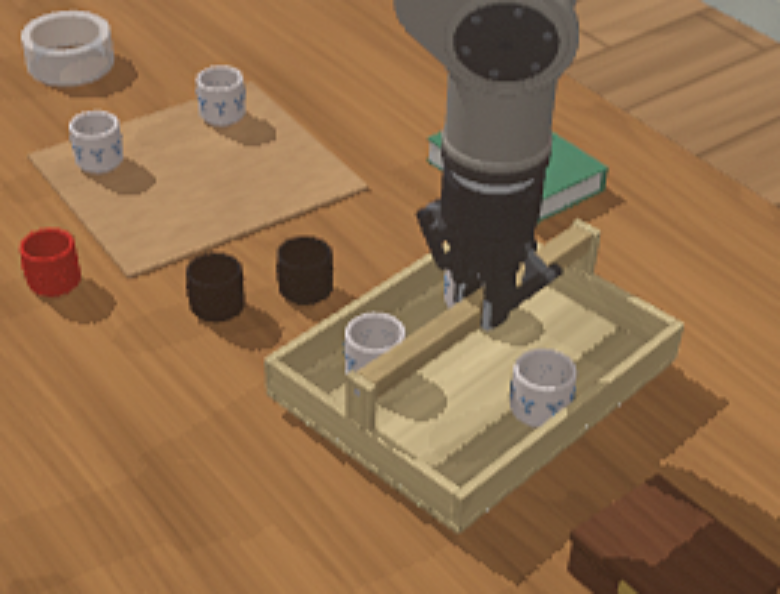

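View pics/w14.png

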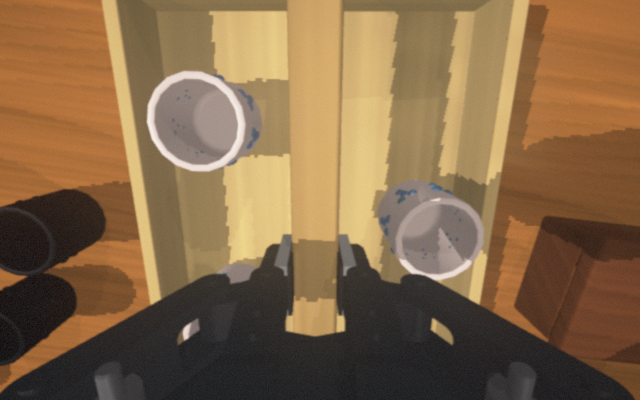

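The tray is off the table and level. It hasn't shifted in the wrist view, and the load is about 6.5 N. Lifting higher.

```bash
python3 -m handwheel '[-0.3,0,0,0,0,0,0, -0.6,0,0,0,0,0,0, -1,0,0,0,0,0,0, -1.3,0,0,0,0,0,0, -1.5,0,0,0,0,0,0, -1.6,0,0,0,0,0,0, -1.6,0,0,0,0,0,0, -1.5,0,0,0,0,0,0, -1.2,0,0,0,0,0,0, -0.8,0,0,0,0,0,0, -0.4,0,0,0,0,0,0, -0.2,0,0,0,0,0,0]'
python3 -m handwheel '[0,0,0,0,0,0,0, 0,0,0,0,0,0,0, 0,0,0,0,0,0,0, 0,0,0,0,0,0,0, 0,0,0,0,0,0,0, 0,0,0,0,0,0,0, 0,0,0,0,0,0,0, 0,0,0,0,0,0,0]'
python3 - <<'E'
from h import *
import cv2
s=tool()[2]; print(s["force"],s["torque"],np.abs(s["dq"]).max(),tool()[1].round(3))
v=vision.snapshot("wrist");cv2.imwrite("pics/w15.png",v["img"][:,:,::-1])
v=vision.snapshot("side");cv2.imwrite("pics/s15.png",v["img"][:,:,::-1])
v=vision.snapshot("scene");cv2.imwrite("pics/sc15.png",v["img"][:,:,::-1])
E
```

```text
time_s: 25.93
ee_pos: [553.4, -218.6, 219.0]
ee_rot: [1.089, 1.281, -1.088]
force: [-0.7, -0.7, -7.0]
grip_width: 18.2
time_s: 26.6
ee_pos: [553.3, -218.6, 218.2]
ee_rot: [1.089, 1.282, -1.089]
force: [-0.1, 0.2, -6.1]
grip_width: 18.9
[-0.08014643  0.16977116 -6.12668138] [-0.05022331 -0.00530668  0.01571304] 0.002135353812417952 [[-0.     0.987  0.161]
 [ 0.     0.161 -0.987]
 [-1.    -0.    -0.   ]]
```

View pics/w15.png

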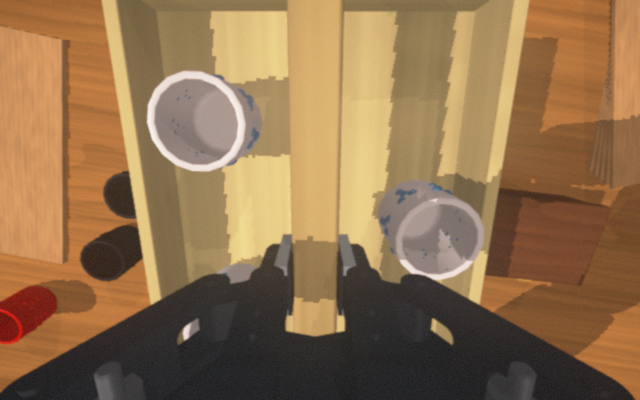

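View pics/s15.png

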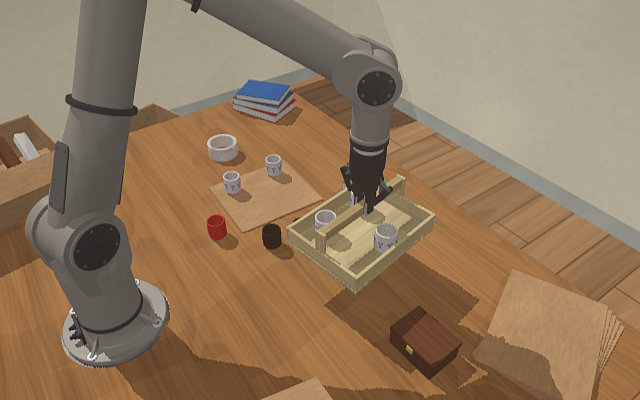

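View pics/sc15.png

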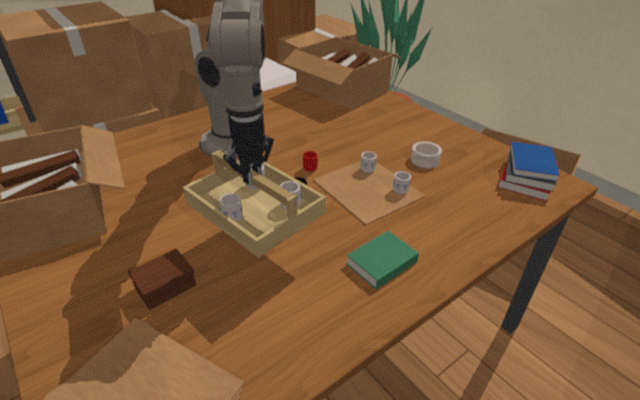

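The tray is held about 139 mm up, level and still, and the wrist view of tray and cups hasn't changed since the grip. Handing in.

```bash
python3 -c "
from bench import r
print(r.job_done())"
```

```text
the job is handed in; nothing more can be done
None
```

I stood three of the five white sprigged cups upright in the tray: two in the near bay and one in the middle of the far bay. Then I gripped the bar handle at its middle with 80 N and lifted the tray about 139 mm. The job was handed in at about 27 s with the robot still holding the tray; no verdict was reported.

**Last checks:**
- **Tray:** in the last wrist picture, the tray and the two cups in clear view sit exactly as they did when I closed the grip, so nothing slipped or tilted. The near cup at the -x end is mostly hidden behind the gripper there, but it shows upright in the side view.
- **Stillness:** joint speeds were about 0.002 rad/s and the load was about 6–7 N.
- **Everything else:** the other two cups still stand on the cardboard. The book, tape, wooden box and the red and black look-alikes show no visible movement; the last views partly hide the black cups behind the tray.

**Disagreements:**
- **Cup and tray positions:** the camera views differed by 2–5 mm, within the grasp and placement margins.
- **Grip width:** it read about 48 mm on two of the 50 mm cups and 18–19 mm on the 20 mm bar.

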